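# Reseat the crooked lid of a shallow rivet dish

## Task

The lid of the shallow rivet dish has been put on crooked under its hold-down arm. Swing the arm up and right over until it stays back on its own, then take the lid by its tab, raise only that edge about a centimetre clear of the dish's rim with the opposite edge still resting on the dish, hold it there a moment, and lower it again in your grip, without forcing it, so that the lid is centred and sits flat and fully home; leave the arm back and do not shift the things standing round about.

Things in the scene. Friction and masses are not known exactly. Their poses are not given: they have to be found in the camera images.
- fixture: wooden base board 155 x 130 x 12 mm, screwed to the bench, with a shallow round steel dish on it and two dark wooden hinge cheeks behind the dish (tops 74 mm above the bench, outer faces 21 mm off the centre line). Origin: on the bench below the dish's centre; x points from the dish to the cheeks, z up; the board reaches from x = -60 to +95 mm and y = -65 to +65 mm.
- dish_rim (a point): centre of the dish's mouth, at rim height, 42 mm above the bench; the dish is 100 mm across outside, wall 3 mm, 30 mm high. Axes as the fixture's.
- keeper (a joint): angle (rad) of the hold-down arm, a dark wooden bar 14 mm wide and 8 mm thick that lies across above the lid: 0 is level, above the lid; it grows as the arm swings up and over, away from the dish. Free hinge: below about 1.57 it falls back on its own, beyond that it falls open to its stop at 2.0.
- keeper_hinge (a point): the arm's hinge axis, on the fixture's centre line at x = +72 mm, 64 mm above the bench; the axis runs along the fixture's y.
- keeper_peg (a point): grip point of the arm's round wooden handle peg, 12 mm thick, parallel to the hinge axis and 150 mm from it; it sticks out from the arm's end on the fixture's +y side, from 7 to 60 mm off the arm's centre line; this point is 36 mm off. Below and beside it is free space down to the bench when the arm is down. Axes turn with the arm: y along the peg, x from the peg to the hinge.
- lid_center (a point): centre of the loose steel lid, on the underside of its 3 mm top plate. The lid is 112 mm across; its skirt reaches 8 mm below this plane, skirt wall 3 mm, 106 mm across inside (3 mm play all round the dish). z is the lid's upward normal, x points from the tab to the opposite edge. Fully home, this point lies at dish_rim and the skirt surrounds the dish.
- lid_tab (a point): centre of the lid's upright grip tab, a block 22 mm long (along the lid's x, radial), 10 mm thick (along y), standing 25 mm above the top plate's top; this point is 44 mm from the lid's axis and 12 mm above the plate's top. Grip it across its thickness from above. Axes as the lid's.
- lid_near (a point): lower edge of the skirt right below the tab's outer end, 54.5 mm from the lid's axis.
- lid_far (a point): lower edge of the skirt at the side opposite to the tab, 54.5 mm from the lid's axis.
- nail_tin: bystander: open metal tin, 66 mm across, 75 mm high; origin at the centre of its foot. Leave it alone.
- spool_3: bystander: short pale wooden spool, 44 mm across, 40 mm high; origin at the centre of its foot. Leave it alone.
- spool_1: bystander: taller wooden spool, 42 mm across, 70 mm high; origin at the centre of its foot. Leave it alone.
- lid: the same lid (about 90 g); this is the point on its axis level with the skirt's lower edge, 8 mm below lid_center; same axes. At the start the lid is shifted some 6 to 9 mm away from the tab, so that the skirt near the tab rides on the dish's rim and the lid slopes down to its far edge.

How it is judged:
By the outcome, as a careful person would: the job done as asked, in the order asked, and still so for the second after the job is handed in, with the robot touching nothing.
It also fails if it takes over 51 s, if anything falls off the work surface, if the arm or the gripper's body presses on something with over 40 N, if the wrist force passes 120 N, or if a joint passes its speed limit or range.

## Robot

A 6-joint arm with a two-finger parallel gripper is mounted at the origin on a cart in front of the work surface, level with it; the furniture and walls round the work are solid. World frame = base frame: x ahead of the robot, y to its left, z up, the work surface at z = 0. Lengths are in mm, angles in rad, forces in N, time in s.
With the tool pointing down it reaches from about 350 to 875 mm from the base axis. Payload 4.2 kg.
Tool frame: the origin (TCP) lies between the finger pads; the fingertips stand 11 mm ahead of it and the grasp point (between the pads) lies 8 mm behind it (manip.tcp_to_tips is the distance from the TCP to the fingertips, in mm); z points along the fingers, y is the line along which they close (so a half turn about z gives the same grasp; the last joint's range is limited). The gripper opens to 87 mm and grips with 3 to 60 N. Pads are 19 mm wide; open, the fingers measure 117 mm over their backs; the gripper's body (75 mm by 190 mm) begins 51 mm behind the grasp point.
Start: joints at [-0.868, 0.385, 0.008, 0, -1.194, -0.259], TCP at [268.371, -564.426, 233.55] pointing down, gripper open.
Joint ranges: [-3.14, 3.14], [-1.21, 2.06], [-1.07, 1.41], [-3.16, 2.05], [-2.99, -0.16], [-3.1, 3.1]. Speed limits (rad/s): [2.79, 2.79, 3.14, 3.14, 3.14, 3.14].

## Interface

Orientations are given as [roll, pitch, yaw] about the fixed x, y, z axes, in that order (R = Rz(yaw) Ry(pitch) Rx(roll)).
In Python, from cell import manip, imaging, order gives the robot as it stands.
- The arm moves only by the tool carry_out, never from a script. Its argument "rows" is one flat list of numbers, 5 for each row, row after row: the closure, from -1 (fully open) to 1 (shut), then the shift along the world's x, y, z in units of 30 mm (1.0 is 30 mm), then the turn about the world's z in units of 6 degrees (1.0 is 6 degrees). A call has 1 to 12 rows; each row is the pose to reach, as a shift and turn from the pose commanded when the call began; what a row does not reach only later rows make up. A row lasts 1/12 s, in which the tool goes at most 41.7 mm and 7.16 degrees, less where a joint would pass 70% of its speed; a pose out of reach is approached as far as the arm can. A call with a gripper value outside its range is refused whole. The fingers move at their own pace and stop on an object; "squeeze" is the grip in N (left out, the last holds). Time passes only in rows, so rows that repeat a pose let the fingers close. It gives the time, the measured TCP pose, the force, the opening and the grip force at its end, in the units of the state.
- manip.state(): the state, without advancing time (a new reading comes with each control period).
- imaging.capture(name): name is "scene" or "top"; returns the picture (384x512x3 uint8, red, green, blue); there is no depth.
- imaging.camera_params(name): a dict with "mtx" (3x3 intrinsics, pixels), "world_from_camera" (4x4, takes a point from camera to world coordinates). Camera axes: x right, y down, z forward; pixel columns grow to the right and rows downward; lengths in mm; the calibration is good to about 2 mm. A picture is of the moment at which its call begins. camera_params takes no time and is no camera call.
- order.sign_off(): hands the job in; it is judged then, once.
Trained networks look in the newest picture that a camera, given by its name, has taken for a name from the list of things; names that differ only in an ending like _2 or _b are one class to them, and where a whole thing is asked for, a point or a joint stands for the part that bears it (a point fixed in the world has none). Each returns a list of dicts, best first, with "p" (0 to 1); they miss things now and then, are a little off and sometimes report something else, mostly with a low value. They report only what shows in the picture. A call takes as long as a camera call.
- imaging.recognise(label, camera): "extent" ([centre column, centre row, width, height] in pixels, round what is visible of it).
The state is a dict: "time_s": time; "q": joint angles; "dq": joint speeds; "joint_torque": joint torques, N m; "eef_pos": TCP position; "tool_rot": TCP orientation; "wrist_force": force on the tool from outside, world axes, zero at the start; "wrist_torque": the same for the moment, N m; "opening": opening from 0.0 (shut) to 1.0 (fully open); "finger_force": force on a finger pad.
Only numpy, scipy, OpenCV 4.12 (cv2) and the standard library are available. Lean on these libraries where they do the work, as an engineer would, in place of code of your own. Each camera call takes 0.05 s, during which the arm holds its last target. There are 200 camera calls.

## Working session

There is one attempt and no reset: what is moved stays moved. The work goes in short steps, Python scripts to look and compute and a tool call to move; the robot and the scene stay as the last step left them, time stands still between calls to the robot, and variables do not carry over. Pictures are saved under pics/ and viewed, at most 10 in all, crops included, and the job is handed in when it is done.

Besides the shell and the picture viewer there is one more tool, called after ">>>" by a JSON object that holds its "method" and its "body", one argument or row to a line. carry_out: Moves the arm, as the interface text tells. Its arguments: {"type":"object","properties":{"rows":{"type":"array"},"squeeze":{"type":"number"}},"required":["rows"]}

```bash
mkdir -p pics; cat > h.py <<'E'
import numpy as np, cv2
from cell import manip, imaging, order
def shot(cam,fn):
    im=imaging.capture(cam); cv2.imwrite('pics/'+fn,cv2.cvtColor(im,cv2.COLOR_RGB2BGR)); return im
def proj(P,cam):
    c=imaging.camera_params(cam); T=np.linalg.inv(np.array(c["world_from_camera"])); K=np.array(c["mtx"])
    p=np.atleast_2d(P)@T[:3,:3].T+T[:3,3]; u=p@K.T; return u[:,:2]/u[:,2:]
def ray(px,cam,z):
    c=imaging.camera_params(cam); T=np.array(c["world_from_camera"]); K=np.array(c["mtx"])
    d=T[:3,:3]@np.linalg.solve(K,[px[0],px[1],1]); o=T[:3,3]; return o+d*(z-o[2])/d[2]
E
python3 - <<'E'
from h import *
a=shot('scene','s0.png');b=shot('top','t0.png')
for c in('scene','top'):
    T=np.array(imaging.camera_params(c)["world_from_camera"]);print(c,T.round(2).tolist(),np.array(imaging.camera_params(c)["mtx"])[0,0])
for n in('fixture','keeper','lid','lid_tab','keeper_peg'):
    for c in('top','scene'):
        print(n,c,[(round(d['p'],2),np.round(d['extent'])) for d in imaging.recognise(n,c)[:2]])
print(manip.state())
cv2.imwrite('pics/both.png',cv2.cvtColor(np.vstack([a,b])[:, :],cv2.COLOR_RGB2BGR))
E
```

```text
scene [[0.56, -0.42, 0.72, -56.84], [-0.83, -0.26, 0.5, -545.54], [-0.02, -0.87, -0.49, 496.52], [0.0, 0.0, 0.0, 1.0]] 435.4540963578684
top [[0.01, -0.99, 0.11, 505.16], [-1.0, -0.01, 0.01, -115.39], [-0.01, -0.11, -0.99, 902.29], [0.0, 0.0, 0.0, 1.0]] 361.63153313157346
fixture top [(0.64, array([235., 197.,  58.,  70.]))]
fixture scene [(0.74, array([238., 190.,  91.,  62.]))]
keeper top [(0.84, array([222., 199.,  27.,  74.]))]
keeper scene [(0.97, array([224., 179.,  72.,  34.]))]
lid top []
lid scene [(0.85, array([238., 189.,  58.,  22.])), (0.64, array([319., 269.,  28.,  44.]))]
lid_tab top [(0.74, array([231., 194.,  54.,  48.])), (0.2, array([223., 198.,  30.,  71.]))]
lid_tab scene [(0.81, array([239., 188.,  55.,  26.]))]
keeper_peg top [(0.97, array([224., 199.,  34.,  71.])), (0.65, array([235., 196.,  56.,  71.]))]
keeper_peg scene [(0.69, array([223., 180.,  74.,  36.]))]
{'time_s': 0.6, 'q': array([-8.68374064e-01,  3.84692963e-01,  7.89767749e-03, -4.78468741e-05,
       -1.19402160e+00, -2.58569807e-01]), 'dq': array([ 0.00053772, -0.00041113,  0.00087147, -0.00087729, -0.00067198,
        0.00035137]), 'joint_torque': array([ 2.53350199e-04, -3.90211809e+01,  1.87535137e+01,  4.22255069e+00,
        1.54014572e-02, -1.54404626e-05]), 'eef_pos': array([ 268.38854215, -564.40199939,  233.54630811]), 'tool_rot': array([ 3.14156140e+00,  3.77548853e-05, -2.69775780e+00]), 'wrist_force': array([ 0.89965476, -0.2372787 , -0.39202521]), 'wrist_torque': array([-0.04453338, -0.00113987, -0.01420107]), 'finger_force': 0.0, 'opening': 1.0023552734764976}
```

View pics/s0.png

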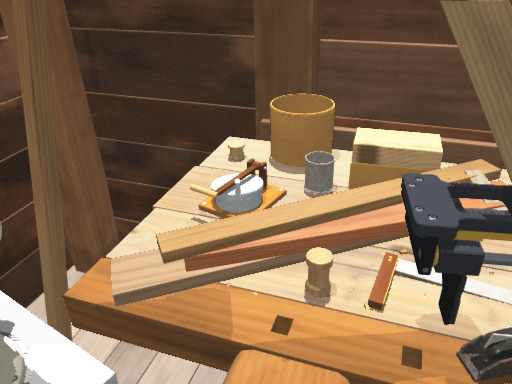

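View pics/t0.png

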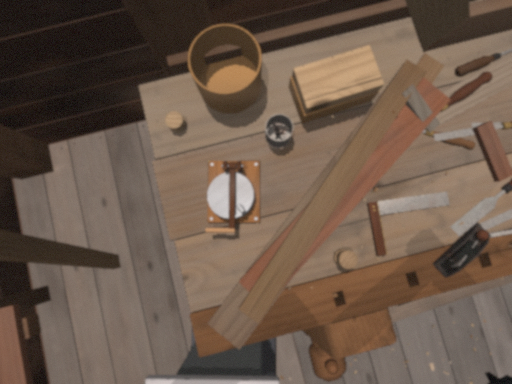

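The scene shows the fixture at (238,190), spool by (236,152), tin (319,173). The top view has the dish at about (231,195), with the peg at (220,231) sticking out to the left (+y). I'll zoom in on both.

```bash
python3 - <<'E'
import cv2,numpy as np
s=cv2.imread('pics/s0.png')[145:225,185:295];t=cv2.imread('pics/t0.png')[150:245,195:275]
a=cv2.resize(s,(440*1,320),interpolation=cv2.INTER_CUBIC);b=cv2.resize(t,(320,380),interpolation=cv2.INTER_CUBIC)
o=np.zeros((400,780,3),np.uint8);o[:320,:440]=a;o[:380,450:770]=b;cv2.imwrite('pics/z0.png',o)
E
```

```text
(no output)
```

View pics/z0.png

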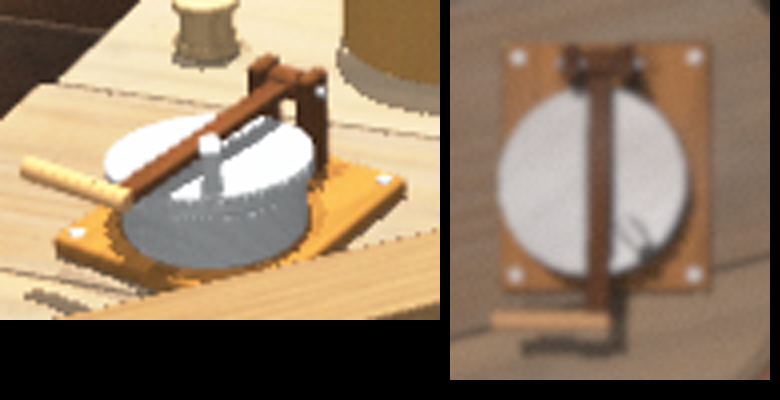

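Zoomed view: peg runs from (490,320) to (605,320) in the top inset, so it's parallel to world y. The tab shows in the scene inset at (208,160) and in the top inset near (635,235), about 45° to the arm's right.

```bash
python3 - <<'E'
from h import *
f=lambda X,Y:((X-450)/4+195-.4,Y/4+150-.4)
for n,P,z in(('board',[(500,40),(711,42),(713,293),(497,292)],12),('screws',[(518,57),(695,57),(692,274),(515,274)],12)):
    W=np.array([ray(f(*p),'top',z) for p in P]); print(n,W.round(1).tolist(),W.mean(0).round(1))
t=cv2.imread('pics/t0.png').astype(int); 
m=((t.min(2)>140)).astype(np.uint8); m[:, :200]=0;m[:,268:]=0;m[:165]=0;m[225:]=0
c=max(cv2.findContours(m,0,cv2.CHAIN_APPROX_NONE)[0],key=len); 
cc=np.vstack([k for k in cv2.findContours(m,0,cv2.CHAIN_APPROX_NONE)[0] if len(k)>20]); h=cv2.convexHull(cc)
e=cv2.fitEllipse(h); print(e, ray(e[0],'top',48))
def tri(a,b):
    A=[];B=[]
    for px,c in((a,'top'),(b,'scene')):
        q=imaging.camera_params(c);T=np.array(q['world_from_camera']);d=T[:3,:3]@np.linalg.solve(np.array(q['mtx']),[*px,1]);d/=np.linalg.norm(d);M=np.eye(3)-np.outer(d,d);A.append(M);B.append(M@T[:3,3])
    return np.linalg.solve(sum(A),sum(B))
g=lambda X,Y:(X/4+185-.4,Y/4+145-.4)
print('peg outer',tri(f(492,319),g(23,166)),'peg inner',tri(f(605,320),g(130,195)),'tabtop',tri(f(630,222),g(208,140)))
print('tabtop top-ray z80', ray(f(630,222),'top',80),'scene', ray(g(208,140),'scene',80), ray(g(210,190),'scene',52))
E
```

```text
board [[674.1, 21.3, 12.0], [673.7, -110.7, 12.0], [517.7, -113.2, 12.0], [517.1, 19.3, 12.0]] [595.7 -45.8  12. ]
screws [[663.4, 9.8, 12.0], [664.2, -100.8, 12.0], [529.2, -100.3, 12.0], [528.2, 8.5, 12.0]] [596.2 -45.7  12. ]
((229.97561645507812, 194.79257202148438), (45.74221420288086, 47.02301788330078), 59.174007415771484) [582.8297363  -40.70392387  48.        ]
peg outer [500.77332072  14.17593529  63.36632572] peg inner [502.01918362 -52.78729893  66.46206763] tabtop [555.98211002 -64.54739603  75.84379328]
tabtop top-ray z80 [556.53965997 -65.84766229  80.        ] scene [549.13507399 -68.24700268  80.        ] [547.53795731 -69.10863319  52.        ]
```

Fixture is at about (578.5, -46) with yaw near 0.01. The lid centre is at (583, -41), the tab at about (549.5, -69), and lid yaw is about 0.7. The peg measures x≈501, z≈64, which matches the given geometry. Next I'll go above the peg.

>>> {"method": "carry_out", "body": {
  "rows": [0.4, 1.3, 3.1, 0, 1.8, 0.4, 2.6, 6.2, 0, 3.6, 0.4, 3.9, 9.3, 0, 5.4, 0.4, 5.2, 12.4, 0, 7.2, 0.4, 6.5, 15.6, 0, 9.0, 0.4, 7.75, 18.65, 0, 10.76, 0.4, 7.75, 18.65, 0, 10.76, 0.4, 7.75, 18.65, 0, 10.76, 0.4, 7.75, 18.65, 0, 10.76, 0.4, 7.75, 18.65, 0, 10.76, 0.4, 7.75, 18.65, 0, 10.76, 0.4, 7.75, 18.65, 0, 10.76],
  "squeeze": 10
}}

```text
time_s: 1.6
eef_pos: [460.7, -100.7, 234.1]
tool_rot: [-3.14, 0.0, -1.571]
wrist_force: [0.7, -1.1, 0.3]
opening: 0.311
finger_force: 0.0
```

>>> {"method": "carry_out", "body": {
  "rows": [0.4, 0, 0, 0, 0, 0.4, 0, 0, 0, 0, 0.4, 0, 0, 0, 0]
}}

```text
time_s: 1.85
eef_pos: [460.2, -102.7, 233.5]
tool_rot: [3.141, -0.0, -1.57]
wrist_force: [0.6, -0.3, -0.5]
opening: 0.299
finger_force: 0.0
```

>>> {"method": "carry_out", "body": {
  "rows": [0.4, 0.5, 1.1, 0, 0, 0.4, 1.0, 2.2, -0.5, 0, 0.4, 1.36, 3.26, -1.2, 0, 0.4, 1.36, 3.26, -2.4, 0, 0.4, 1.36, 3.26, -3.5, 0, 0.4, 1.36, 3.26, -3.6, 0, 0.4, 1.36, 3.26, -3.6, 0, 0.4, 1.36, 3.26, -3.6, 0]
}}

```text
time_s: 2.52
eef_pos: [502.3, -6.1, 127.0]
tool_rot: [-3.139, -0.0, -1.572]
wrist_force: [-1.3, 1.0, 0.9]
opening: 0.301
finger_force: 0.0
```

```bash
python3 - <<'E'
from h import *
print(manip.state()['eef_pos'])
a=shot('scene','s1.png')[110:230,160:310];b=shot('top','t1.png')[150:260,190:290]
o=np.zeros((480,800,3),np.uint8);o[:384,:480]=cv2.resize(a,(480,384),interpolation=2);o[:352,480:800]=cv2.resize(b,(320,352),interpolation=2);cv2.imwrite('pics/z1.png',o[...,::-1])
E
```

```text
[502.26559312  -6.06083989 127.02708918]
```

View pics/z1.png

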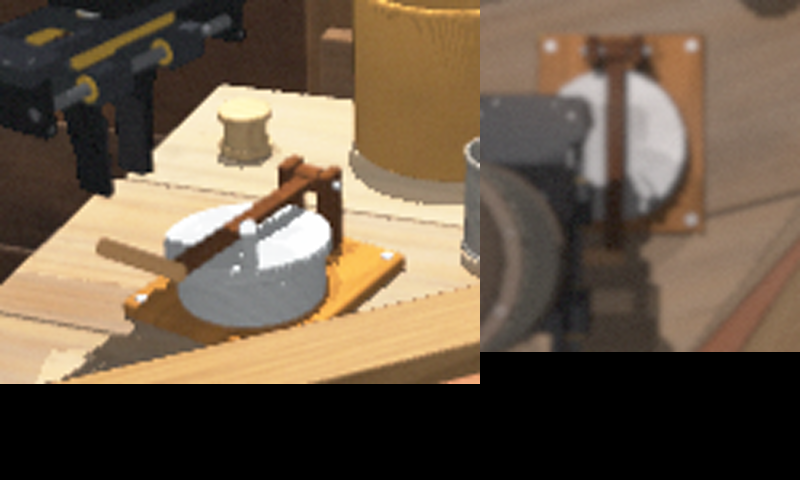

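Scene inset: fingertips at (97,190) and (135,175), above the peg, which spans (100,245)–(185,270). I'll check this by projection.

```bash
python3 - <<'E'
from h import *
P=np.array([[482,-6,116],[522,-6,116],[501,-6,64],[501,13,64],[501,-40,64.]])
print(((proj(P,'scene')-[160,110])*3.2).round())
E
```

```text
[[ 93. 189.]
 [136. 164.]
 [122. 251.]
 [ 99. 243.]
 [163. 265.]]
```

>>> {"method": "carry_out", "body": {
  "rows": [0.4, 0, 0, -0.8, 0, 0.4, 0, 0, -1.6, 0, 0.4, 0, 0, -2.2, 0, 0.4, 0, 0, -2.35, 0, 0.4, 0, 0, -2.35, 0, 0.4, 0, 0, -2.35, 0, 0.9, 0, 0, -2.35, 0, 0.9, 0, 0, -2.35, 0, 0.9, 0, 0, -2.35, 0, 0.9, 0, 0, -2.35, 0, 0.9, 0, 0, -2.35, 0, 0.9, 0, 0, -2.35, 0],
  "squeeze": 12
}}

```text
time_s: 3.62
eef_pos: [501.8, -4.8, 55.9]
tool_rot: [-3.14, 0.0, -1.57]
wrist_force: [-1.5, -0.3, 5.7]
opening: 0.129
finger_force: 12.0
```

>>> {"method": "carry_out", "body": {
  "rows": [0.9, 0.025, 0, 0.5, 0, 0.9, 0.1, 0, 0.99, 0, 0.9, 0.22, 0, 1.48, 0, 0.9, 0.395, 0, 1.95, 0, 0.9, 0.61, 0, 2.4, 0, 0.9, 0.87, 0, 2.82, 0, 0.9, 1.18, 0, 3.22, 0, 0.9, 1.52, 0, 3.59, 0, 0.9, 1.89, 0, 3.92, 0, 0.9, 2.3, 0, 4.21, 0, 0.9, 2.3, 0, 4.21, 0, 0.9, 2.3, 0, 4.21, 0]
}}

```text
time_s: 4.62
eef_pos: [571.2, -4.3, 179.6]
tool_rot: [-3.141, 0.002, -1.572]
wrist_force: [5.5, 1.3, -9.0]
opening: 0.129
finger_force: 12.4
```

>>> {"method": "carry_out", "body": {
  "rows": [0.9, 0.43, 0, 0.25, 0, 0.9, 0.89, 0, 0.45, 0, 0.9, 1.36, 0, 0.61, 0, 0.9, 1.85, 0, 0.72, 0, 0.9, 2.35, 0, 0.78, 0, 0.9, 2.85, 0, 0.79, 0, 0.9, 3.35, 0, 0.75, 0, 0.9, 3.84, 0, 0.66, 0, 0.9, 4.32, 0, 0.52, 0, 0.9, 4.46, 0, 0.47, 0, 0.9, 4.46, 0, 0.47, 0, 0.9, 4.46, 0, 0.47, 0]
}}

```text
time_s: 5.62
eef_pos: [702.3, -4.3, 193.9]
tool_rot: [3.137, 0.001, -1.571]
wrist_force: [-2.0, 3.4, -5.1]
opening: 0.128
finger_force: 12.3
```

>>> {"method": "carry_out", "body": {
  "rows": [0.0, 0, 0, 0, 0, 0.0, 0, 0, 0, 0, 0.0, 0, 0, 0, 0, 0.0, 0, 0, 0, 0, 0.0, 0, 0, 0, 0, 0.0, 0.1, 0, 0.5, 0, 0.0, 0.1, 0, 1.2, 0, 0.0, 0.1, 0, 1.9, 0, 0.0, 0.1, 0, 1.9, 0]
}}

```text
time_s: 6.37
eef_pos: [709.2, -5.5, 258.5]
tool_rot: [-3.131, -0.0, -1.571]
wrist_force: [0.1, -0.9, 1.5]
opening: 0.498
finger_force: 0.0
```

>>> {"method": "carry_out", "body": {
  "rows": [0.2, -1.0, 0, 0.3, -1.0, 0.2, -2.2, 0, 0.3, -2.0, 0.2, -3.4, 0.3, 0.3, -3.0, 0.2, -4.6, 0.6, 0.3, -4.0, 0.2, -5.8, 0.8, 0.3, -5.0, 0.2, -7.0, 1.0, 0.3, -6.0, 0.2, -7.0, 1.0, 0.3, -7.0, 0.2, -7.0, 1.0, 0.3, -8.0, 0.2, -7.0, 1.0, 0.3, -8.0, 0.2, -7.0, 1.0, 0.3, -8.0]
}}

```text
time_s: 7.2
eef_pos: [497.0, 25.0, 261.8]
tool_rot: [-3.141, 0.001, -2.406]
wrist_force: [0.8, -0.7, -0.2]
opening: 0.399
finger_force: 0.0
```

```bash
python3 - <<'E'
from h import *
print(manip.state()['eef_pos'],manip.state()['tool_rot'])
a=shot('scene','s2.png')[130:220,180:300];b=shot('top','t2.png')[155:225,200:265]
o=np.zeros((560,800,3),np.uint8);o[:300,:400]=cv2.resize(a,(400,300),interpolation=2);o[:420,405:795]=cv2.resize(b,(390,420),interpolation=2);cv2.imwrite('pics/z2.png',o[...,::-1])
E
```

```text
[496.96021954  24.9511226  261.80864599] [-3.14111282e+00  8.66718695e-04 -2.40610841e+00]
```

View pics/z2.png

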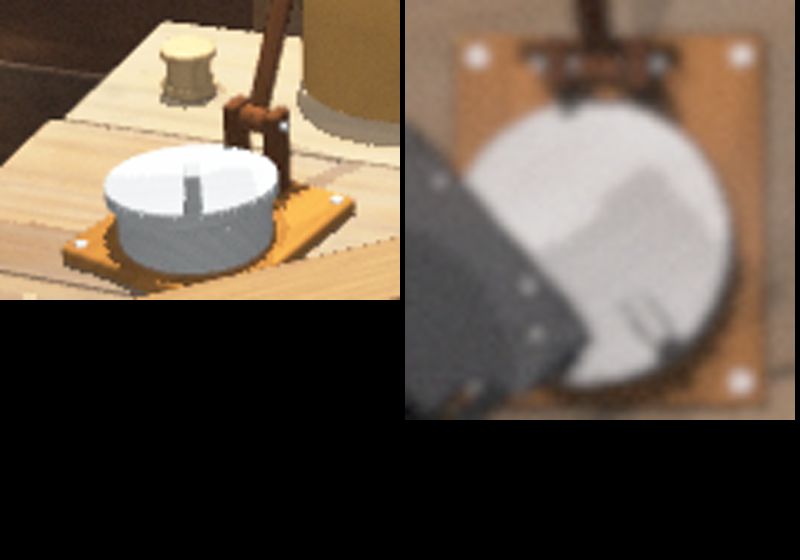

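The keeper stays back. In the top inset the tab shows as lines from (635,298) to (670,350); in the scene inset its face is at (192,165–215). I'll overlay a tab model to refine the yaw.

```bash
python3 - <<'E'
from h import *
from scipy.optimize import least_squares
t=0.082
def lid(P,cx,cy,yaw):
    c,s=np.cos(yaw),np.sin(yaw);Rz=np.array([[c,-s,0],[s,c,0],[0,0,1]])
    Ry=np.array([[np.cos(t),0,np.sin(t)],[0,1,0],[-np.sin(t),0,np.cos(t)]])
    return np.array(P,float)@(Rz@Ry).T+[cx,cy,45.5]
s=cv2.imread('pics/s2.png');tt=cv2.imread('pics/t2.png')
ims=[]
for yaw in(.6,.7):
    box=[[x,y,z] for x in(-55,-33) for y in(-5,5) for z in(3,28)]
    a=np.linspace(0,6.283,60);rim=[[56*np.cos(k),56*np.sin(k),3] for k in a]
    row=[]
    for im,cam,(x0,x1,y0,y1) in((s,'scene',(205,270,160,215)),(tt,'top',(200,265,170,225))):
        z=cv2.resize(im[y0:y1,x0:x1],None,fx=6,fy=6,interpolation=2)
        B=(proj(lid(box,582.8,-40.7,yaw),cam)-[x0,y0]+.5)*6;R=(proj(lid(rim,582.8,-40.7,yaw),cam)-[x0,y0]+.5)*6
        for i in range(8):
            for b in(1,2,4):
                if not i&b: cv2.line(z,tuple(map(int,B[i])),tuple(map(int,B[i|b])),(0,0,255),1)
        cv2.polylines(z,[R.astype(int)],True,(0,160,0),1);row.append(z)
    ims.append(np.hstack([r[:330] for r in row]))
o=np.vstack(ims);print(o.shape);cv2.imwrite('pics/ov.png',cv2.resize(o,(780,600)) )
E
```

```text
(660, 780, 3)
```

View pics/ov.png

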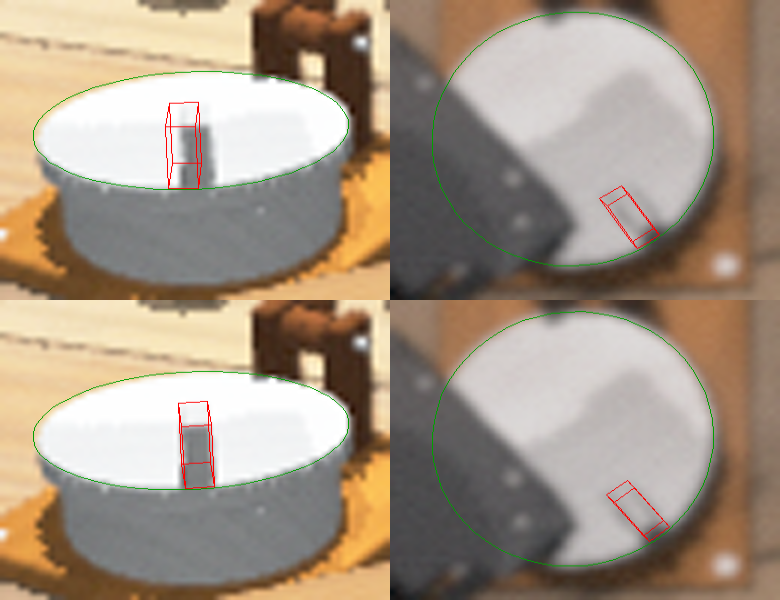

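Yaw 0.7 fits in both views, along with the lid outline. The tab centre is at about (550, -68, 64) and its home position is about (544.3, -73.8, 57).

>>> {"method": "carry_out", "body": {
  "rows": [0.2, 0.6, -1.0, 0, -0.34, 0.2, 1.2, -2.1, 0, -0.34, 0.2, 1.77, -3.1, -0.8, -0.34, 0.2, 1.77, -3.1, -1.9, -0.34, 0.2, 1.77, -3.1, -3.0, -0.34, 0.2, 1.77, -3.1, -4.0, -0.34, 0.2, 1.77, -3.1, -5.0, -0.34, 0.2, 1.77, -3.1, -5.2, -0.34, 0.2, 1.77, -3.1, -5.2, -0.34, 0.2, 1.77, -3.1, -5.2, -0.34, 0.2, 1.77, -3.1, -5.2, -0.34]
}}

```text
time_s: 8.22
eef_pos: [551.8, -67.8, 107.5]
tool_rot: [-3.139, 0.003, -2.443]
wrist_force: [0.4, 0.1, 1.1]
opening: 0.4
finger_force: 0.0
```

>>> {"method": "carry_out", "body": {
  "rows": [0.2, -0.05, 0, -0.6, 0, 0.2, -0.05, 0, -1.1, 0, 0.2, -0.05, 0, -1.31, 0, 0.2, -0.05, 0, -1.31, 0, 0.2, -0.05, 0, -1.31, 0, 0.6, -0.05, 0, -1.31, 0, 0.7, -0.05, 0, -1.31, 0, 0.9, -0.05, 0, -1.31, 0, 0.9, -0.05, 0, -1.31, 0, 0.9, -0.05, 0, -1.31, 0, 0.9, -0.05, 0, -1.31, 0, 0.9, -0.05, 0, -1.31, 0],
  "squeeze": 6
}}

```text
time_s: 9.22
eef_pos: [548.6, -68.1, 66.4]
tool_rot: [-3.141, 0.0, -2.444]
wrist_force: [-0.4, -0.6, 1.8]
opening: 0.119
finger_force: 6.0
```

>>> {"method": "carry_out", "body": {
  "rows": [0.9, 0, 0, 0.04, 0, 0.9, 0, 0, 0.08, 0, 0.9, 0, 0, 0.12, 0, 0.9, 0, 0, 0.16, 0, 0.9, 0, 0, 0.2, 0, 0.9, 0, 0, 0.24, 0, 0.9, 0, 0, 0.28, 0, 0.9, 0, 0, 0.32, 0, 0.9, 0, 0, 0.34, 0, 0.9, 0, 0, 0.34, 0, 0.9, 0, 0, 0.34, 0, 0.9, 0, 0, 0.34, 0]
}}

```text
time_s: 10.22
eef_pos: [548.5, -68.0, 76.3]
tool_rot: [3.142, -0.0, -2.444]
wrist_force: [0.4, -0.1, -1.3]
opening: 0.111
finger_force: 6.0
```

```bash
python3 - <<'E'
from h import *
S=manip.state();print(S['eef_pos'],S['wrist_force'],S['finger_force'])
a=shot('scene','s3.png')[150:220,200:275];b=shot('top','t3.png')[155:225,200:265]
o=np.zeros((560,800,3),np.uint8);o[:373,:400]=cv2.resize(a,(400,373),interpolation=2);o[:420,405:795]=cv2.resize(b,(390,420),interpolation=2);cv2.imwrite('pics/z3.png',o[...,::-1])
E
```

```text
[548.50820378 -67.95233114  76.29560003] [ 0.43578546 -0.05394777 -1.30191587] 5.997584391516284
```

View pics/z3.png

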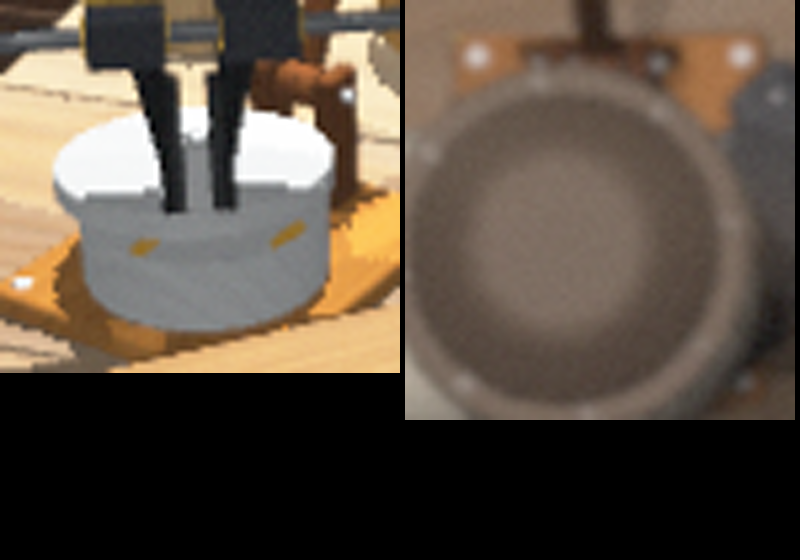

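Scene inset: the near skirt is raised, with dark gap/orange reflections on the dish under it; the far top edge is near (195,108). I'll compare pivoted and lifted hypotheses numerically.

```bash
python3 - <<'E'
from h import *
yaw=.7;ux=np.array([np.cos(yaw),np.sin(yaw),0])
def outline(t,c):
    Rz=np.array([[ux[0],-ux[1],0],[ux[1],ux[0],0],[0,0,1]]);Ry=np.array([[np.cos(t),0,np.sin(t)],[0,1,0],[-np.sin(t),0,np.cos(t)]])
    a=np.linspace(0,6.283,200);P=np.c_[56*np.cos(a),56*np.sin(a),3+0*a]@(Rz@Ry).T+c
    return (proj(P,'scene')-[200,150]+.5)*5.333
for n,t,c in(('start',.082,[582.8,-40.7,45.5]),('pivot',.19,[581.5,-41.8,42+44*.19]),('lift',.082,[582.8,-40.7,55.5])):
    q=outline(t,np.array(c));print(n,q.min(0).round(),q.max(0).round(),'y at x min/max',q[q[:,0].argmin(),1].round(),q[q[:,0].argmax(),1].round(), 'near',q[100].round())
E
python3 - <<'E'
import cv2,numpy as np
for f in('s2','s3'):
    im=cv2.imread('pics/%s.png'%f)[150:220,200:275].astype(int)
    m=((im.min(2)>200)).astype(np.uint8);n,l,st,_=cv2.connectedComponentsWithStats(m)
    print(f,[(s*5.333).round() for s in st[1:] if s[4]>50])
E
```

```text
start [ 56. 123.] [337. 239.] y at x min/max 188.0 174.0 near [207. 238.]
pivot [ 55. 128.] [337. 215.] y at x min/max 179.0 164.0 near [206. 214.]
lift [ 54. 102.] [336. 216.] y at x min/max 166.0 152.0 near [206. 215.]
s2 [array([  59.,  123.,  277.,  117., 4229.])]
s3 [array([  53.,  112.,  107.,   85., 1221.]), array([ 235.,  107.,   96.,   80., 1083.])]
```

The far edge rose with the near one, because the full pad contact holds the tab rigid. I'll set the lid back down, then regrip more lightly on just the tab's outer top corner so it can pivot.

>>> {"method": "carry_out", "body": {
  "rows": [0.9, 0, 0, -0.05, 0, 0.9, 0, 0, -0.1, 0, 0.9, 0, 0, -0.15, 0, 0.9, 0, 0, -0.2, 0, 0.9, 0, 0, -0.25, 0, 0.9, 0, 0, -0.3, 0, 0.9, 0, 0, -0.33, 0, 0.9, 0, 0, -0.33, 0, 0.5, 0, 0, -0.33, 0, 0.5, 0, 0, -0.33, 0, 0.5, 0, 0, -0.33, 0]
}}

```text
time_s: 11.23
eef_pos: [548.5, -67.9, 66.4]
tool_rot: [3.142, 0.0, -2.444]
wrist_force: [0.4, 0.6, 0.3]
opening: 0.226
finger_force: 0.0
```

>>> {"method": "carry_out", "body": {
  "rows": [0.5, 0, 0, 0.3, 0, 0.5, -0.29, -0.25, 0.5, 0, 0.5, -0.29, -0.25, 0.5, 0, 0.5, -0.29, -0.25, 0.5, 0, 0.7, -0.29, -0.25, 0.5, 0, 0.8, -0.29, -0.25, 0.5, 0, 0.9, -0.29, -0.25, 0.5, 0, 0.9, -0.29, -0.25, 0.5, 0, 0.9, -0.29, -0.25, 0.5, 0, 0.9, -0.29, -0.25, 0.5, 0],
  "squeeze": 3
}}

```text
time_s: 12.07
eef_pos: [539.9, -75.4, 81.3]
tool_rot: [3.142, -0.0, -2.444]
wrist_force: [-0.5, -0.2, -0.1]
opening: 0.114
finger_force: 3.0
```

```bash
python3 - <<'E'
from h import *
S=manip.state();print(S['eef_pos'],S['wrist_force'],S['finger_force'],S['opening'])
im=shot('scene','s4.png')[150:220,200:275,::-1].astype(int)
m=((im.min(2)>200)).astype(np.uint8);n,l,st,_=cv2.connectedComponentsWithStats(m)
print([(s*5.333).round() for s in st[1:] if s[4]>50])
E
```

```text
[539.86213923 -75.44485512  81.32935077] [-0.4810921  -0.19009265 -0.05559713] 2.9944350197911263 0.11426804698128543
[array([  59.,  133.,  128.,  101., 1547.]), array([ 219.,  128.,  117.,   96., 1333.])]
```

>>> {"method": "carry_out", "body": {
  "rows": [0.9, 0, 0, 0.04, 0, 0.9, 0, 0, 0.08, 0, 0.9, 0, 0, 0.12, 0, 0.9, 0, 0, 0.16, 0, 0.9, 0, 0, 0.2, 0, 0.9, 0, 0, 0.24, 0, 0.9, 0, 0, 0.28, 0, 0.9, 0, 0, 0.32, 0, 0.9, 0, 0, 0.34, 0, 0.9, 0, 0, 0.34, 0, 0.9, 0, 0, 0.34, 0]
}}

```text
time_s: 13.03
eef_pos: [539.8, -75.5, 91.7]
tool_rot: [3.142, -0.0, -2.444]
wrist_force: [0.1, 0.6, -1.6]
opening: 0.116
finger_force: 3.0
```

```bash
python3 - <<'E'
from h import *
S=manip.state();print(S['eef_pos'],S['wrist_force'],S['finger_force'],S['opening'])
a=shot('scene','s5.png')[150:220,200:275];im=a[...,::-1].astype(int)
m=((im.min(2)>200)).astype(np.uint8);n,l,st,_=cv2.connectedComponentsWithStats(m)
print([(s*5.333).round() for s in st[1:] if s[4]>50])
b=cv2.imread('pics/s4.png')[150:220,200:275,::-1]
cv2.imwrite('pics/z5.png',np.hstack([cv2.resize(k,(400,373),interpolation=2) for k in(b,a)])[...,::-1])
E
```

```text
[539.81984279 -75.46066994  91.67475553] [ 0.12219288  0.55063424 -1.63197041] 2.9982760548591614 0.11601735464746649
[array([  53.,  133.,  133.,   80., 1216.]), array([ 213.,  128.,  123.,   75., 1051.])]
```

View pics/z5.png

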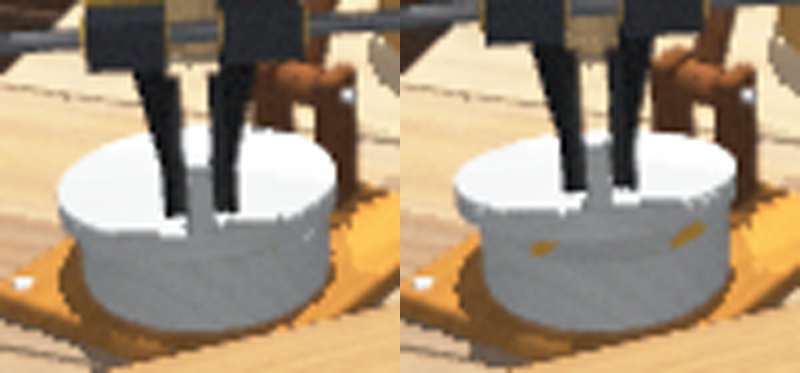

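It pivots as wanted: the far edge stays at the same row (128) and the near edge rises with gaps under it. I'll hold, pull slightly toward the tab, then lower along the tilt arc.

>>> {"method": "carry_out", "body": {
  "rows": [0.9, 0, 0, 0, 0, 0.9, 0, 0, 0, 0, 0.9, 0, 0, 0, 0, 0.9, 0, 0, 0, 0, 0.9, 0, 0, 0, 0, 0.9, 0, 0, 0, 0, 0.9, 0, 0, 0, 0, 0.9, 0, 0, 0, 0, 0.9, 0, 0, 0, 0, 0.9, 0, 0, 0, 0, 0.9, 0, 0, 0, 0, 0.9, 0, 0, 0, 0]
}}

```text
time_s: 14.08
eef_pos: [539.9, -75.5, 91.7]
tool_rot: [-3.142, 0.0, -2.444]
wrist_force: [-0.5, -0.2, -0.6]
opening: 0.115
finger_force: 3.0
```

>>> {"method": "carry_out", "body": {
  "rows": [0.9, -0.03, -0.03, 0, 0, 0.9, -0.06, -0.057, 0, 0, 0.9, -0.08, -0.076, -0.065, 0, 0.9, -0.1, -0.094, -0.13, 0, 0.9, -0.123, -0.115, -0.21, 0, 0.9, -0.146, -0.137, -0.29, 0, 0.9, -0.162, -0.152, -0.35, 0, 0.9, -0.178, -0.167, -0.41, 0, 0.9, -0.178, -0.167, -0.41, 0, 0.9, -0.178, -0.167, -0.41, 0]
}}

```text
time_s: 14.92
eef_pos: [534.4, -80.5, 79.2]
tool_rot: [3.141, -0.0, -2.444]
wrist_force: [0.1, 0.0, -1.4]
opening: 0.115
finger_force: 3.0
```

>>> {"method": "carry_out", "body": {
  "rows": [0.9, -0.01, -0.01, -0.05, 0, 0.9, -0.022, -0.02, -0.1, 0, 0.9, -0.032, -0.029, -0.145, 0, 0.9, -0.042, -0.038, -0.18, 0, 0.9, -0.042, -0.038, -0.18, 0, 0.9, -0.042, -0.038, -0.18, 0, 0.9, -0.042, -0.038, -0.18, 0]
}}

```text
time_s: 15.5
eef_pos: [533.3, -81.6, 74.0]
tool_rot: [3.142, -0.0, -2.444]
wrist_force: [0.6, -0.7, -1.3]
opening: 0.117
finger_force: 3.0
```

```bash
python3 - <<'E'
from h import *
S=manip.state();print(S['eef_pos'],S['wrist_force'],S['finger_force'],S['opening'])
a=shot('scene','s6.png')[150:220,200:275]
cv2.imwrite('pics/z6.png',cv2.resize(a,(600,560),interpolation=2)[...,::-1])
E
```

```text
[533.25412729 -81.63637866  73.97363581] [ 0.56078572 -0.74128827 -1.2917146 ] 2.999872751533985 0.11685666479606506
```

View pics/z6.png

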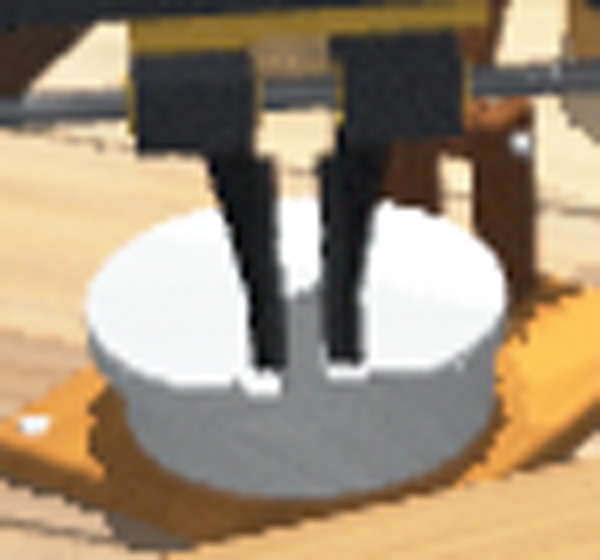

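The lid looks almost home and level, with the skirt around the dish. I'll lower slightly more to feel for contact.

>>> {"method": "carry_out", "body": {
  "rows": [0.9, 0, 0, -0.02, 0, 0.9, 0, 0, -0.04, 0, 0.9, 0, 0, -0.05, 0, 0.9, 0, 0, -0.05, 0, 0.9, 0, 0, -0.05, 0]
}}

```text
time_s: 15.97
eef_pos: [533.1, -81.6, 72.4]
tool_rot: [3.141, -0.0, -2.444]
wrist_force: [-0.1, 0.2, -0.6]
opening: 0.119
finger_force: 3.0
```

>>> {"method": "carry_out", "body": {
  "rows": [0.9, 0, 0, -0.02, 0, 0.9, 0, 0, -0.04, 0, 0.9, 0, 0, -0.05, 0, 0.9, 0, 0, -0.05, 0, 0.9, 0, 0, -0.05, 0]
}}

```text
time_s: 16.38
eef_pos: [533.3, -81.5, 71.3]
tool_rot: [-3.141, 0.0, -2.444]
wrist_force: [-2.1, -0.4, 4.7]
opening: 0.112
finger_force: 3.0
```

>>> {"method": "carry_out", "body": {
  "rows": [0.9, 0, 0, 0.03, 0, 0.7, 0, 0, 0.03, 0, 0.5, 0, 0, 0.03, 0, 0.5, 0, 0, 0.03, 0, 0.5, 0, 0, 0.03, 0, 0.5, 0, 0, 0.6, 0, 0.5, 0, 0, 1.6, 0, 0.5, 0, 0, 2.6, 0, 0.5, 0, 0, 3.6, 0, 0.5, 0, 0, 4.6, 0, 0.5, 0, 0, 5.5, 0]
}}

```text
time_s: 17.3
eef_pos: [533.3, -81.7, 237.9]
tool_rot: [-3.141, 0.001, -2.444]
wrist_force: [1.1, 0.6, 0.6]
opening: 0.251
finger_force: 0.0
```

>>> {"method": "carry_out", "body": {
  "rows": [0.5, -0.5, -1.2, 0, 0, 0.5, -1.0, -2.4, 0, 0, 0.5, -1.5, -3.6, 0, 0, 0.5, -2.0, -4.8, 0, 0, 0.5, -2.0, -6.0, 0, 0, 0.5, -2.0, -7.0, 0, 0, 0.5, -2.0, -7.0, 0, 0, 0.5, -2.0, -7.0, 0, 0]
}}

```text
time_s: 17.97
eef_pos: [472.7, -292.9, 235.3]
tool_rot: [3.141, -0.0, -2.448]
wrist_force: [-0.1, 0.4, -0.4]
opening: 0.252
finger_force: 0.0
```

```bash
python3 - <<'E'
from h import *
print(manip.state()['eef_pos'])
s=shot('scene','s7.png')[...,::-1];tt=shot('top','t7.png')[...,::-1]
yaw=.7;c,sn=np.cos(yaw),np.sin(yaw);R=np.array([[c,-sn,0],[sn,c,0],[0,0,1]])
box=np.array([[x,y,z] for x in(-55,-33) for y in(-5,5) for z in(3,28)],float)
a=np.linspace(0,6.283,90);ring=lambda r,z:np.c_[r*np.cos(a),r*np.sin(a),z+0*a]
row=[]
C=np.array([578,-45.5,42.])
for im,cam,(x0,y0) in((s,'scene',(205,160)),(tt,'top',(200,165))):
    z=cv2.resize(im[y0:y0+60,x0:x0+65],None,fx=6,fy=6,interpolation=2)
    P=lambda Q:((proj(Q@R.T+C,cam)-[x0,y0]+.5)*6).astype(int)
    z0=z.copy();B=P(box)
    for i in range(8):
        for b in(1,2,4):
            if not i&b: cv2.line(z,tuple(map(int,B[i])),tuple(map(int,B[i|b])),(0,0,255),1)
    for r,h in((56,3),(56,-8)): cv2.polylines(z,[P(ring(r,h))],True,(0,160,0),1)
    row.append(z)
cv2.imwrite('pics/z7.png',np.hstack(row))
# top ellipse
m=(tt.min(2)>140).astype(np.uint8);m[:,:200]=0;m[:,268:]=0;m[:160]=0;m[228:]=0
k=max(cv2.findContours(m,0,cv2.CHAIN_APPROX_NONE)[0],key=len);e=cv2.fitEllipse(cv2.convexHull(k));print(e,ray(e[0],'top',45))
m=(s.min(2)>200).astype(np.uint8);n,l,st,_=cv2.connectedComponentsWithStats(m[150:220,200:275]);print([x for x in st[1:] if x[4]>50])
q=proj(ring(56,3)@R.T+C,'scene')-[200,150];print('model',q.min(0),q.max(0))
E
```

```text
[ 472.70997642 -292.92138349  235.29430068]
((247.45208740234375, 217.866455078125), (42.13890838623047, 94.23225402832031), 9.012144088745117) [528.69270597 -82.74693771  45.        ]
[array([  11,   24,   52,   27, 1010], dtype=int32)]
model [10.44644924 23.59852743] [63.29989028 49.50997399]
```

View pics/z7.png

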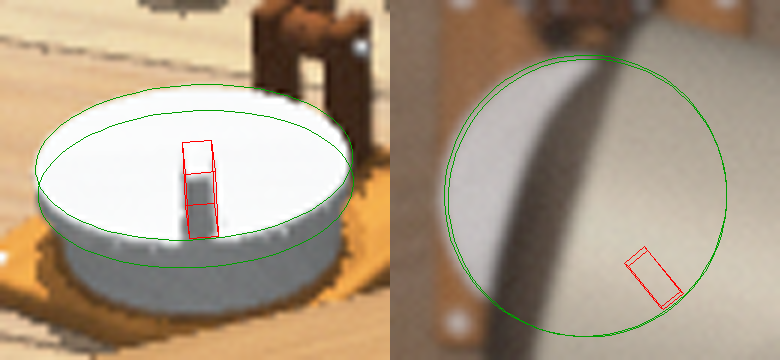

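The left (scene) inset matches the home model: white outline columns 11–63 and rows 24–51, against model 10.4–63.3 and 23.6–49.5. The lid is level and seated, and the tab lines up. In the right (top) inset the arm covers the lid. Handing in.

```bash
python3 -c "
from cell import order
print(order.sign_off())"
```

```text
the job is handed in; nothing more can be done
None
```

I swung the hold-down arm back past its balance point, tilted the lid up by its tab about a centimetre, held it, and lowered it; the last scene picture shows it centred, flat and home, but my first lift, with too firm a grip, briefly raised the whole lid before I set it down and redid it lightly.

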